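Wedge a display bench leg

TASK

Take the blue-topped wedge out of its holder and stand it thin end down in the open slot of the display bench, letting go of it while it still stands well proud. Then use the mallet to tap it down gently, lifting the mallet clear between taps, until it no longer gives under a firm tap held for a moment; do not push it down by hand and do not hit so hard that it splits. Stand the mallet back on its cork pad and leave the other things alone.

Things in the scene. Friction and masses are not known exactly. Their poses are not given: they have to be found in the camera images.
- bench: Low wooden display bench, fixed, 150 (x) x 270 (y) x 114 mm high; two square dark leg ends, 56 x 56 mm, come up through the board on its y axis, 80 mm either side of the middle, and stand 6 mm proud of it (120 mm high). The one on +y has the open slot, the one on -y holds a wedge already finished. Origin: centre of the underside.
- slot (a point): Centre of the mouth of the open slot, level with the leg end's top, 120 mm above the table; z up, y along the slot's long side. Mouth 24 x 28 mm (x, y); a 45 deg lead-in 5 mm deep brings it to 14 mm in x, then it narrows slightly with depth. A wedge let go in it slips down until its thin end rests 35 to 55 mm deep (35 to 55 mm stand proud; differs each time).
- wedge: Pale wooden wedge with a blue top, 90 mm long, 24 mm wide (y) throughout; thickness (x) 8 mm at the thin lower end, 14 mm at the top. About 30 g. Origin: centre of the thin end; z up towards the top. Its thin end starts on the floor of the holder's slot. It splits at more than 45 N from the mallet.
- wedge_top (a point): Centre of the wedge's flat top, 90 mm from its thin end; axes as the wedge. Standing in the slot, the wedge needs about 8 N down to move and stays where driven. 20 to 26 mm farther down it stops (stiff, about 16 N per mm), 15 to 29 mm proud; where can only be felt. A firm tap: 13 N or more (18 is good) held 0.1 s while the wedge stays still.
- holder: Fixed dark wooden block, 60 x 60 x 40 mm, with a slot whose floor is 6 mm above the table, in which the wedge stands upright, 56 mm of it above the block. Origin: centre of the underside.
- mallet: Round wooden mallet standing on its head: head 56 mm across and 50 mm high at the bottom, round handle 24 mm across from 62 to 130 mm above the underside. About 0.3 kg. Origin: centre of the flat striking face (its underside); z up along the handle. It taps with this face, the handle held upright.
- pad: Fixed round cork pad, 90 mm across, 6 mm thick, where the mallet stands. Origin: centre of the underside.
- jar: Bystander: glass jar, 60 mm across, 85 mm high; origin under its centre.
- cup: Bystander: blue ceramic cup, 72 mm across, 75 mm high; origin under its centre.
- spare_wedge: Bystander: brown spare wedge with a red top, 90 mm long, lying flat; origin at its middle, on the underside.
- spool: Bystander: blue spool, 38 mm across, 45 mm high; origin under its centre.
- tape: Bystander: yellow ring of tape, 80 mm across, 20 mm high; origin under its centre.
- screwdriver: Bystander: screwdriver lying flat; origin near its middle.
Not all that is in view belongs to the job. Several things have the shape of the mallet; the one meant has the colours described above.

How it is judged:
By the outcome, as a careful person would: the job done as asked, in the order asked, and still so for the second after the job is handed in, with the robot touching nothing.
It also fails if it takes over 72 s, if anything falls off the work surface, if the arm or the gripper's body presses on something with over 40 N, if the wrist force passes 120 N, or if a joint passes its speed limit or range.

ROBOT

A 6-joint arm with a two-finger parallel gripper is mounted at the origin on the work surface. World frame = base frame: x ahead of the robot, y to its left, z up, the work surface at z = 0. Lengths are in m, angles in rad, forces in N, time in s.
With the tool pointing down it reaches from about 0.3 to 0.875 m from the base axis. Payload 6.4 kg.
Tool frame: the origin (TCP) lies midway between the tips of the shut fingers; the grasp point (between the pads) lies 19 mm behind it; y points along the fingers, z is the direction in which the jaws open and shut, and the axes are right-handed (so a half turn about y gives the same grasp; the last joint's range is limited). The gripper opens to 85 mm and grips with 20 to 120 N. Pads are 22 mm wide; open, the fingers measure 114 mm over their backs; the gripper's body (76 mm by 85 mm) begins 54 mm behind the grasp point. The pads swing forward as they close: fully open they stand 13 mm farther back than shut.
Start: joints at [0.998, 0.181, 1.607, -0, 1.354, -0.206], TCP at [0.206, 0.537, 0.193] pointing down, gripper open.
Joint ranges: [-2.99, 2.99], [-0.89, 2.07], [0.3, 2.58], [-1.14, 4.28], [0, 2.63], [-3.12, 3.12]. Speed limits (rad/s): [2.57, 2.57, 3.01, 3.14, 3.14, 3.14].

INTERFACE

Orientations are given as a rotation vector (axis times angle).
In Python, from plant import bot, get_image gives the robot as it stands.
- The arm moves only by the tool carry_out, never from a script. Its argument "increments" is a list that holds one entry, the list of rows, each a list of 7 numbers: the finger opening in cm, from 0 to 8.54, then the shift along the tool's x, y, z in cm, then the turn, a rotation vector about the tool's x, y, z in rad. In form: [[[jaw, x, y, z, ax, ay, az], ...]]. A call has exactly 5 rows; each row is the pose to reach, as a shift and turn from the pose commanded when the call began, along the tool's axes at that moment; what a row does not reach only later rows make up. A row lasts 1/8 s, in which the tool goes at most 62.5 mm and 10.7 degrees, less where a joint would pass 70% of its speed; a pose out of reach is approached as far as the arm can. A call with a gripper value outside its range is refused whole. The fingers move at their own pace and stop on an object; the grip force is fixed at half the most. Time passes only in rows, so rows that repeat a pose let the fingers close, or fill a call up. It gives the time, the measured TCP pose, the force and the opening at its end, in the units of the state.
- bot.read_state(): the state, without advancing time (a new reading comes with each control period).
- get_image(name): name is "side" or "top"; returns a dict with "frame" (480x640x3 uint8, red, green, blue), "range_z" (480x640 float32, m along the optical axis (not along the pixel's ray), 0 where there is no reading), "K" (3x3 intrinsics, pixels), "world_to_cam" (4x4, takes a point from world to camera coordinates). Camera axes: x right, y down, z forward; pixel columns grow to the right and rows downward; lengths in m; the calibration is good to about 2 mm. A picture is of the moment at which its call begins.
- bot.job_done(): hands the job in, once; it reports no verdict.
The state is a dict: "time_s": time; "q": joint angles; "qvel": joint speeds; "effort": joint torques, N m; "tcp_pos": TCP position; "orientation": TCP orientation; "force": force on the tool from outside, world axes, zero at the start; "moment": the same for the moment, N m; "gripper_width": finger opening in m.
Only numpy, scipy, OpenCV 4.12 (cv2) and the standard library are available. Lean on these libraries where they do the work, as an engineer would, in place of code of your own. Each camera call takes 0.05 s, during which the arm holds its last target. There are 200 camera calls.

## Working session

There is one attempt and no reset: what is moved stays moved. The work goes in short steps, Python scripts to look and compute and a tool call to move; the robot and the scene stay as the last step left them, time stands still between calls to the robot, and variables do not carry over. Pictures are saved under pics/ and viewed, about 8 in all and at most 12, crops included, and the job is handed in when it is done.

Besides the shell and the picture viewer there is one more tool, called in YAML: its name, and indented under it one key for each argument. carry_out: Moves the arm, as the interface text tells. Its arguments: {"type":"object","properties":{"increments":{"type":"array","items":{"type":"array","items":{"type":"array","items":{"type":"number"}}}}},"required":["increments"]}

```bash
ls; mkdir -p pics
python3 - <<'E'
from plant import bot,get_image
import cv2,numpy as np
s=bot.read_state();print(s)
for n in("side","top"):
    d=get_image(n);np.savez(f"/tmp/{n}0.npz",**d)
    cv2.imwrite(f"pics/{n}0.png",d["frame"][:,:,::-1])
    print(n,d["K"].tolist(),np.round(d["world_to_cam"],4).tolist())
E
```

```text
pics
{'time_s': 0.0, 'q': array([ 9.97730280e-01,  1.81555641e-01,  1.60798871e+00,  1.25403846e-05,
        1.35380507e+00, -2.06295206e-01]), 'qvel': array([ 0.00056592,  0.00039194, -0.00183298, -0.00012595, -0.00064733,
       -0.00225908]), 'effort': array([ 6.05646583e-04, -4.44853055e+01, -3.51358116e+01,  1.07265837e-04,
        8.68485309e-03,  9.66248138e-06]), 'tcp_pos': array([0.20583581, 0.53624228, 0.19258533]), 'orientation': array([-1.55319669,  0.28837081, -0.28729954]), 'force': array([ 0.01180504, -0.40874489,  0.16768603]), 'moment': array([-0.00543627, -0.02348819,  0.03826483]), 'gripper_width': 0.08541445409637774}
side [[553.7721754479942, 0.0, 321.10013801686165], [0.0, 553.7721754479942, 245.08734552280364], [0.0, 0.0, 1.0]] [[0.7192, -0.6948, 0.002, -0.4061], [-0.435, -0.4525, -0.7785, 0.3673], [0.5418, 0.559, -0.6277, 0.907], [0.0, 0.0, 0.0, 1.0]]
top [[508.80321907201835, 0.0, 319.82977497464105], [0.0, 508.80321907201835, 234.97843619797342], [0.0, 0.0, 1.0]] [[0.0048, -1.0, -0.0009, 0.0215], [-0.9992, -0.0048, -0.0404, 0.5851], [0.0404, 0.0011, -0.9992, 1.2925], [0.0, 0.0, 0.0, 1.0]]
```

View pics/side0.png

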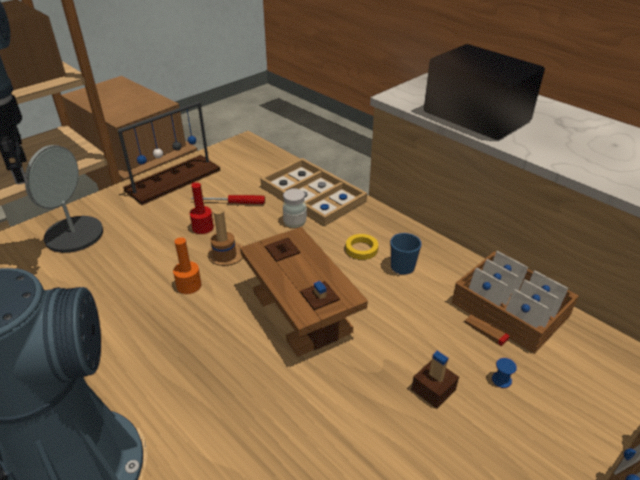

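View pics/top0.png

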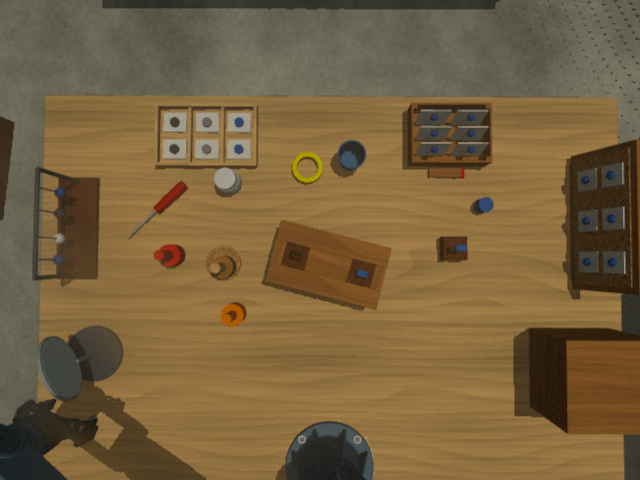

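The side view shows three mallet shapes: red (201,212), orange (186,268) and plain wood on the cork pad (222,240). The plain wood one fits the "wooden, on cork pad" description. The wedge in its holder is at (437,375). The open slot is at (283,247) and the finished wedge at (320,290). The top view matches: mallet (221,266), slot (296,256), holder (453,248). I'll confirm with one enlarged crop.

```bash
cat > h.py <<'E'
import numpy as np,cv2
def load(n,i=0): return dict(np.load(f"/tmp/{n}{i}.npz"))
def cloud(d):
    v,u=np.mgrid[:480,:640]; z=d["range_z"]; K=d["K"]; T=d["world_to_cam"]
    P=np.stack([(u-K[0,2])*z/K[0,0],(v-K[1,2])*z/K[1,1],z],-1)
    P=(P-T[:3,3])@T[:3,:3]; P[z==0]=np.nan; return P
def ray(d,u,v,h):
    K=d["K"];T=d["world_to_cam"];R=T[:3,:3]
    r=R.T@np.array([(u-K[0,2])/K[0,0],(v-K[1,2])/K[1,1],1]);c=-R.T@T[:3,3]
    return c+r*(h-c[2])/r[2]
def proj(d,p):
    q=d["world_to_cam"]@np.r_[p,1];q=d["K"]@q[:3];return q[:2]/q[2]
E
python3 - <<'E'
from h import *
s=load("side");t=load("top")
a=cv2.resize(s["frame"][170:310,160:300],(400,400),interpolation=3)
b=cv2.resize(s["frame"][340:410,400:470],(400,400),interpolation=3)
c=cv2.resize(t["frame"][210:330,190:310][:100],(400,300),interpolation=3) if 0 else cv2.resize(t["frame"][215:315,255:395],(420,300),interpolation=3)
e=cv2.resize(t["frame"][230:265,435:475],(380,300),interpolation=3)
im=np.zeros((600,800,3),np.uint8)
im[:300,:300]=cv2.resize(a,(300,300));im[:300,300:600]=cv2.resize(b,(300,300));im[300:,:420]=c;im[300:,420:800]=e
cv2.imwrite("pics/crop1.png",im[:,:,::-1])
for n,d in(("side",s),("top",t)):
    P=cloud(d);f=d["frame"]
    hsv=cv2.cvtColor(f,cv2.COLOR_RGB2HSV)
    m=cv2.inRange(hsv,(95,100,50),(130,255,255))
    k,l,st,ce=cv2.connectedComponentsWithStats(m)
    for i in range(1,k):
        if st[i,4]>12:
            p=np.nanmedian(P[l==i],0); 
            if abs(p[1])<.7 and .2<p[0]<.95: print(n,st[i],ce[i].round(1),p.round(4))
for u,v in((222,240),(221,210),(283,247),(437,375)): print(u,v,cloud(s)[v,u])
E
```

```text
side [188 136   8   8  45] [191.5 139.2] [0.6752 0.6407 0.1056]
side [137 155   9   9  55] [141.2 159. ] [0.5162 0.6421 0.1054]
side [340 194   6   5  24] [342.5 196.2] [0.8712 0.237  0.0169]
side [321 205   7   4  25] [324.1 206.4] [0.8032 0.2342 0.0181]
side [392 234  28  39 729] [405.2 251.5] [ 0.7758 -0.0572  0.0513]
side [505 265   6   5  20] [507.7 266.8] [ 0.8743 -0.257   0.0724]
side [494 273   7   6  27] [497.5 275.7] [ 0.8337 -0.2573  0.0727]
side [315 282  11  11  83] [319.8 286.8] [ 0.4892 -0.0736  0.1406]
side [483 282   8   7  41] [486.3 285.2] [ 0.7919 -0.257   0.0716]
side [543 285   7   6  26] [546.2 287.5] [ 0.8735 -0.3473  0.0732]
side [533 295   7   6  29] [536.3 297. ] [ 0.8339 -0.3465  0.0723]
side [522 304   8   8  44] [525.3 307.6] [ 0.7931 -0.3463  0.0706]
side [434 352  13  12  95] [439.8 357.4] [ 0.5489 -0.3141  0.0953]
side [493 358  23  29 428] [504.  372.2] [ 0.6544 -0.3925  0.0419]
side [625 449  11  11  79] [629.4 453.2] [ 0.6171 -0.6213  0.0813]
side [627 475  13   5  56] [632.6 477.2] [ 0.5209 -0.6385  0.1574]
top [432 114   6   6  28] [434.3 116.5] 
[... 613 characters left out ...]

top [ 56 188   7   8  32] [ 59.2 191.4] [0.6827 0.6439 0.1114]
top [478 198  15  14 151] [485.3 204.1] [ 0.6633 -0.39    0.045 ]
top [609 215   7   8  43] [611.8 218.2] [ 0.6207 -0.6405  0.1579]
top [584 217   6   7  30] [586.2 219.8] [ 0.6215 -0.6212  0.0843]
top [456 245  10   6  52] [460.9 247.5] [ 0.5532 -0.3134  0.0971]
top [584 258   7   7  31] [586.9 261. ] [ 0.5223 -0.6209  0.0842]
top [610 258   6   8  41] [612.4 261.7] [ 0.521  -0.6394  0.1585]
top [357 270  11   7  53] [361.7 273.3] [ 0.4926 -0.0731  0.1429]
222 240 [0.49709118 0.26162583 0.05710376]
221 210 [0.50820437 0.26631571 0.13446168]
283 247 [0.54100019 0.09296509 0.11018076]
437 375 [ 0.54777091 -0.3170632   0.05013031]
```

View pics/crop1.png

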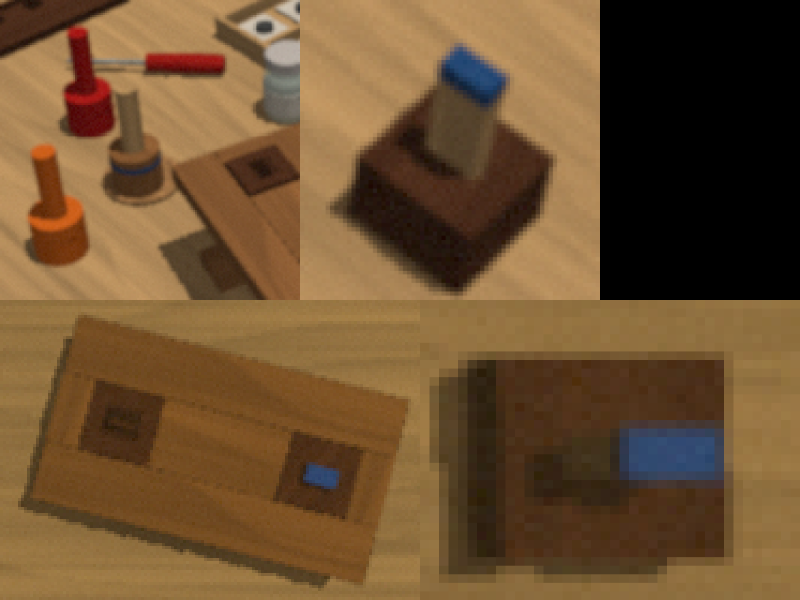

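The crop confirms it: the plain wooden mallet (blue band, on the cork pad) is the one meant, and the blue-topped wedge stands in its holder with its long side close to y. Next I'll measure precisely.

Run:
```python
from h import *
s=load("side");t=load("top");Ps=cloud(s);Pt=cloud(t)
def tri(us,ut):
    A=[]
    for d,(u,v) in((s,us),(t,ut)):
        M=d["K"]@d["world_to_cam"][:3];A+=[u*M[2]-M[0],v*M[2]-M[1]]
    X=np.linalg.svd(np.array(A))[2][-1];return X[:3]/X[3]
def dark(d,x0,y0,x1,y1,tag):
    f=d["frame"][y0:y1,x0:x1].astype(int);g=f.max(2)
    m=(g<np.percentile(g,50)*0.72).astype(np.uint8)
    m=cv2.morphologyEx(m,cv2.MORPH_CLOSE,np.ones((3,3)))
    cs,_=cv2.findContours(m,0,2);c=max(cs,key=cv2.contourArea)+np.array([x0,y0])
    hull=cv2.convexHull(c);quad=cv2.approxPolyN(hull,4)[0] if hasattr(cv2,"approxPolyN") else cv2.boxPoints(cv2.minAreaRect(c))
    # exact quad centre through ray corners on z=.12
    W=np.array([ray(d,u+0,v+0,.12) for u,v in quad.reshape(-1,2)]);
    Q=np.array([ray(d,u,v,.12)[:2] for u,v in hull.reshape(-1,2)]).astype(np.float32)
    r=cv2.minAreaRect(Q*1000);print(tag,"legrect mm",r);return
dark(t,278,238,316,274,"top +y");dark(t,340,252,380,292,"top -y")
dark(s,262,232,304,264,"side +y");dark(s,298,270,344,310,"side -y")
# depth-based board points
for n,P in(("s",Ps),("t",Pt)):
    b=(P[...,2]>.105)&(P[...,2]<.13)&(abs(P[...,0]-.52)<.15)&(abs(P[...,1]-.01)<.17)
    r=cv2.minAreaRect((P[b][:,:2]*1000).astype(np.float32));print(n,"board",r,np.nanmedian(P[b][:,2]))
    # wedge & holder
    w=(np.hypot(P[...,0]-.55,P[...,1]+.315)<.04)
    b=w&(P[...,2]>.088);print(n,"wedge top",b.sum(),P[b].mean(0),P[b].min(0),P[b].max(0),cv2.minAreaRect((P[b][:,:2]*1000).astype(np.float32)))
    b=w&(P[...,2]>.03)&(P[...,2]<.046);print(n,"holder",cv2.minAreaRect((P[b][:,:2]*1000).astype(np.float32)),np.median(P[b][:,2]))
    m=(np.hypot(P[...,0]-.505,P[...,1]-.262)<.07)
    for lo,hi in((.01,.04),(.04,.054),(.054,.06),(.075,.095),(.095,.115),(.115,.14),(.13,.15)):
        b=m&(P[...,2]>lo)&(P[...,2]<hi)
        if b.sum()>4: print(n,"mallet",lo,b.sum(),P[b].mean(0).round(4),P[b].min(0).round(4),P[b].max(0).round(4))
```

```text
top +y legrect mm ((531.6672973632812, 82.11701965332031), (53.96101379394531, 55.11573028564453), 75.35106658935547)
top -y legrect mm ((492.2017517089844, -71.51402282714844), (55.814205169677734, 55.751766204833984), 74.76771545410156)
side +y legrect mm ((526.4649047851562, 79.93184661865234), (58.98851013183594, 58.638816833496094), 75.95328521728516)
side -y legrect mm ((487.33447265625, -73.56536865234375), (63.12633514404297, 58.23147201538086), 75.27267456054688)
s board ((510.33245849609375, 4.770538330078125), (275.8327331542969, 151.46531677246094), 75.47826385498047) 0.11313665849686536
s wedge top 132 [ 0.5504767  -0.31506706  0.09458631] [ 0.54202444 -0.32685486  0.08842223] [ 0.55993328 -0.3017302   0.09863948] ((550.955810546875, -314.3506774902344), (17.972492218017578, 25.017009735107422), 0.8148521780967712)
s holder ((551.5558471679688, -314.0964660644531), (62.9653205871582, 61.255210876464844), 1.124388575553894) 0.0387121496423867
s mallet 0.01 235 [0.4907 0.2492 0.0251] [0.4725 0.2266 0.01  ] [0.5242 0.282  0.0399]
s mallet 0.04 176 [0.4945 0.2546 0.0491] [0.
[... 879 characters left out ...]
3586425781), (57.84113693237305, 60.45246124267578), 0.32706698775291443) 0.04026650776088012
t mallet 0.01 71 [0.514  0.255  0.0186] [0.4712 0.2309 0.0101] [0.5556 0.3129 0.0395]
t mallet 0.04 69 [0.5022 0.2594 0.0507] [0.4777 0.2394 0.0403] [0.5325 0.289  0.054 ]
t mallet 0.054 194 [0.5063 0.2625 0.0567] [0.4783 0.2405 0.054 ] [0.5301 0.2957 0.06  ]
t mallet 0.075 15 [0.5055 0.2585 0.0847] [0.4939 0.2561 0.0751] [0.5157 0.2641 0.0939]
t mallet 0.095 19 [0.5058 0.2593 0.1061] [0.4944 0.2556 0.0951] [0.5159 0.2664 0.1139]
t mallet 0.115 96 [0.5045 0.2662 0.1345] [0.4931 0.256  0.1166] [0.5162 0.2788 0.1399]
t mallet 0.13 86 [0.5042 0.2677 0.1362] [0.4931 0.2568 0.1311] [0.5162 0.2788 0.1408]
```

```bash
cat >> h.py <<'E'
from scipy.spatial.transform import Rotation as Rn
def goal(yaw_z):  # tool y down, tool z horizontal at yaw_z deg
    a=np.deg2rad(yaw_z);z=np.array([np.cos(a),np.sin(a),0]);y=np.array([0,0,-1.]);return np.stack([np.cross(y,z),y,z],1)
def inc(bot,pos,yaw):
    s=bot.read_state();R=Rn.from_rotvec(s["orientation"]).as_matrix()
    G=goal(yaw); 
    print("tcp",s["tcp_pos"].round(4),"shift cm",(R.T@(np.array(pos)-s["tcp_pos"])*100).round(2),"turn",Rn.from_matrix(R.T@G).as_rotvec().round(3),"F",s["force"].round(1),"w",round(s["gripper_width"],4),"t",s["time_s"])
E
python3 - <<'E'
from h import *
from plant import bot
R=Rn.from_rotvec(bot.read_state()["orientation"]).as_matrix();print(R.round(3))
inc(bot,(.552,-.314,.2),-90);inc(bot,(.552,-.314,.2),90)
E
```

```text
[[ 0.934 -0.001  0.359]
 [-0.359 -0.001  0.934]
 [-0.    -1.    -0.002]]
tcp [0.2059 0.5363 0.1927] shift cm [ 62.8   -0.65 -66.96] turn [1.000e-03 2.775e+00 2.000e-03] F [ 0.4 -0.3 -0.5] w 0.0857 t 0.1
tcp [0.2059 0.5363 0.1927] shift cm [ 62.8   -0.65 -66.96] turn [ 0.001 -0.367 -0.001] F [ 0.4 -0.3 -0.5] w 0.0857 t 0.1
```

carry_out:
  increments:
    - [[5.5, 3, -5, -3, 0, -0.1, 0], [5.5, 7, -6, -7.5, 0, -0.2, 0], [5.5, 11, -6, -12, 0, -0.3, 0], [5.5, 15, -6, -16, 0, -0.367, 0], [5.5, 19, -6, -20.5, 0, -0.367, 0]]

```text
time_s: 0.72
tcp_pos: [0.3103, 0.2756, 0.2533]
orientation: [-1.571, -0.002, 0.001]
force: [1.0, 0.6, 0.8]
gripper_width: 0.0549
```

```bash
python3 -c "
from h import *
from plant import bot
inc(bot,(.552,-.314,.2),90)"
```

```text
tcp [0.3103 0.2756 0.2533] shift cm [ 24.07   5.34 -59.01] turn [0.    0.002 0.   ] F [1.  0.6 0.8] w 0.0549 t 0.725
```

carry_out:
  increments:
    - [[5.5, 2.4, 0, -5.7, 0, 0, 0], [5.5, 4.8, 0, -11.4, 0, 0, 0], [5.5, 7.2, 0, -17.1, 0, 0, 0], [5.5, 9.6, 0, -22.8, 0, 0, 0], [5.5, 12, 0, -28.5, 0, 0, 0]]

```text
time_s: 1.35
tcp_pos: [0.4304, -0.0097, 0.2534]
orientation: [-1.571, -0.0, -0.001]
force: [1.1, 0.9, 1.3]
gripper_width: 0.0549
```

carry_out:
  increments:
    - [[5.5, 2.4, 0, -6.1, 0, 0, 0], [5.5, 4.8, 0, -12.2, 0, 0, 0], [5.5, 7.2, 0, -18.3, 0, 0, 0], [5.5, 9.6, 0, -24.4, 0, 0, 0], [5.5, 12, 0, -30.5, 0, 0, 0]]

```text
time_s: 1.98
tcp_pos: [0.5449, -0.3004, 0.2529]
orientation: [-1.57, 0.0, 0.0]
force: [1.8, 0.6, 1.3]
gripper_width: 0.0549
```

```bash
python3 -c "
from h import *
from plant import bot
inc(bot,(.552,-.314,.055),90)"
```

```text
tcp [ 0.5449 -0.3004  0.2529] shift cm [ 0.72 19.79 -1.37] turn [-0.001 -0.    -0.   ] F [1.8 0.6 1.3] w 0.0549 t 1.975
```

carry_out:
  increments:
    - [[5.5, 0, 4, 0, 0, 0, 0], [5.5, 0, 8, 0, 0, 0, 0], [5.5, 0, 10, 0, 0, 0, 0], [5.5, 0, 10, 0, 0, 0, 0], [5.5, 0, 10, 0, 0, 0, 0]]

```text
time_s: 2.6
tcp_pos: [0.5456, -0.299, 0.1554]
orientation: [-1.573, -0.002, -0.001]
force: [0.5, -0.2, 0.5]
gripper_width: 0.0549
```

Run:
```python
from h import *
from plant import bot,get_image
inc(bot,(.552,-.314,.055),90)
ds=[]
for n in("side","top"):
    d=get_image(n);np.savez(f"/tmp/{n}1.npz",**d);ds.append(d)
a=cv2.resize(ds[0]["frame"][260:440,340:560],(440,360),interpolation=3)
cv2.imwrite("pics/pre.png",a[:,:,::-1])
```

```text
tcp [ 0.5456 -0.299   0.1554] shift cm [ 0.62 10.05 -1.48] turn [0.002 0.001 0.002] F [ 0.5 -0.2  0.5] w 0.0549 t 2.6
```

View pics/pre.png

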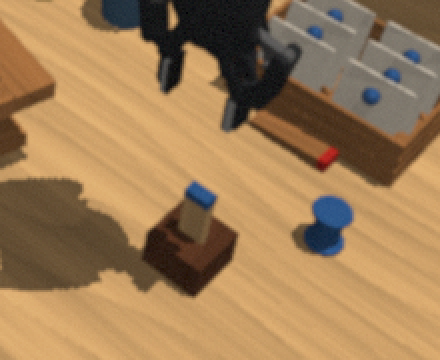

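The fingers are still above the holder and clear of it. Aligning, then descending.

carry_out:
  increments:
    - [[5.5, 0.6, 0, -1.5, 0, 0, 0], [5.5, 0.6, 2, -1.5, 0, 0, 0], [5.5, 0.6, 4, -1.5, 0, 0, 0], [5.5, 0.6, 4, -1.5, 0, 0, 0], [5.5, 0.6, 4, -1.5, 0, 0, 0]]

```text
time_s: 3.32
tcp_pos: [0.5504, -0.3132, 0.113]
orientation: [-1.57, 0.0, 0.001]
force: [-0.5, 0.1, -0.3]
gripper_width: 0.055
```

```bash
python3 -c "
from h import *
from plant import bot
inc(bot,(.552,-.314,.055),90)"
```

```text
tcp [ 0.5504 -0.3132  0.113 ] shift cm [ 0.16  5.8  -0.08] turn [-0.001  0.    -0.001] F [-0.5  0.1 -0.3] w 0.055 t 3.325
```

carry_out:
  increments:
    - [[5.5, 0.15, 2, -0.1, 0, 0, 0], [5.5, 0.15, 4, -0.1, 0, 0, 0], [5.5, 0.15, 5.8, -0.1, 0, 0, 0], [5.5, 0.15, 5.8, -0.1, 0, 0, 0], [5.5, 0.15, 5.8, -0.1, 0, 0, 0]]

```text
time_s: 3.95
tcp_pos: [0.5523, -0.3147, 0.0556]
orientation: [-1.571, -0.0, -0.0]
force: [0.4, -0.7, -0.8]
gripper_width: 0.0551
```

carry_out:
  increments:
    - [[2.2, 0, 0, 0, 0, 0, 0], [2.2, 0, 0, 0, 0, 0, 0], [2.2, 0, 0, 0, 0, 0, 0], [2.2, 0, 0, 0, 0, 0, 0], [2.2, 0, 0, 0, 0, 0, 0]]

```text
time_s: 4.58
tcp_pos: [0.5526, -0.3149, 0.0564]
orientation: [-1.572, -0.001, -0.001]
force: [0.5, 0.3, 5.5]
gripper_width: 0.0226
```

carry_out:
  increments:
    - [[0, 0, 0, 0, 0, 0, 0], [0, 0, 0, 0, 0, 0, 0], [0, 0, 0, 0, 0, 0, 0], [0, 0, 0, 0, 0, 0, 0], [0, 0, 0, 0, 0, 0, 0]]

```text
time_s: 5.2
tcp_pos: [0.5528, -0.3149, 0.0566]
orientation: [-1.572, -0.001, -0.001]
force: [-0.2, 1.3, 6.3]
gripper_width: 0.0204
```

carry_out:
  increments:
    - [[0, 0, -1, 0, 0, 0, 0], [0, 0, -3, 0, 0, 0, 0], [0, 0, -7, 0, 0, 0, 0], [0, 0, -12, 0, 0, 0, 0], [0, 0, -17, 0, 0, 0, 0]]

```text
time_s: 5.82
tcp_pos: [0.5518, -0.3143, 0.2281]
orientation: [-1.571, -0.0, -0.0]
force: [0.7, -0.0, -0.6]
gripper_width: 0.0201
```

Run:
```python
from h import *
from plant import bot,get_image
inc(bot,(.5316,.0825,.25),90-14.4)
d=get_image("side");np.savez("/tmp/side2.npz",**d)
a=cv2.resize(d["frame"][200:420,330:560],(460,440),interpolation=3)
cv2.imwrite("pics/lift.png",a[:,:,::-1])
```

```text
tcp [ 0.5518 -0.3143  0.2281] shift cm [-2.02 -2.19 39.68] turn [0.    0.251 0.   ] F [ 0.7 -0.  -0.6] w 0.0201 t 5.825
```

View pics/lift.png

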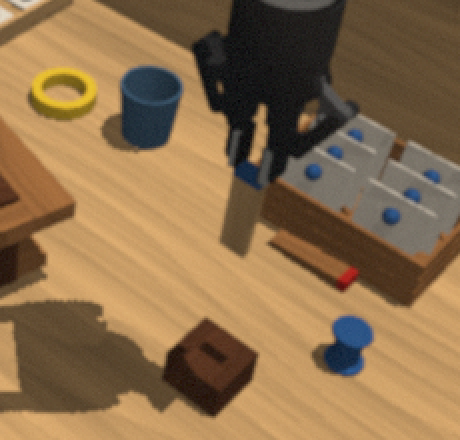

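It is gripped, but near its top end. The wedge looks lower in the jaws than planned, so I'll measure it.

Run:
```python
from h import *
from plant import get_image,bot
d=load("side",2);P=cloud(d)
b=(np.hypot(P[...,0]-.552,P[...,1]+.314)<.025)&(P[...,2]>.1)
hsv=cv2.cvtColor(d["frame"],cv2.COLOR_RGB2HSV)
bl=cv2.inRange(hsv,(95,100,50),(130,255,255))>0
print("blue",P[b&bl].round(3).min(0),P[b&bl].max(0),b.sum())
wd=b&(hsv[...,1]>60)&(hsv[...,2]>70)&(hsv[...,0]<30)
Q=P[wd];print(Q.min(0),Q.max(0))
for z in np.arange(.1,.26,.01):
    k=b&(abs(P[...,2]-z)<.005)
    if k.sum()>5:print(round(z,3),k.sum(),P[k].mean(0).round(4),P[k].min(0).round(4)[:2],P[k].max(0).round(4)[:2],d["frame"][k].mean(0).round(0))
vs,us=np.where(b);print(us.min(),us.max(),vs.min(),vs.max())
lo=P[b][:,2].argmin();print("pred bottom px",proj(d,(.552,-.314,.176)),proj(d,(.552,-.314,.266)))
```

```text
blue [ 0.542 -0.327  0.259] [ 0.55716465 -0.30471534  0.26994443] 2543
[ 0.53464562 -0.33748809  0.17579276] [ 0.56392704 -0.29107995  0.3447524 ]
0.18 52 [ 0.5484 -0.3147  0.1807] [ 0.546  -0.3255] [ 0.5551 -0.3011] [120.  94.  62.]
0.19 62 [ 0.548  -0.3153  0.1898] [ 0.5454 -0.3259] [ 0.555  -0.3016] [102.  80.  52.]
0.2 73 [ 0.5481 -0.3164  0.2   ] [ 0.5446 -0.3262] [ 0.5565 -0.3023] [105.  82.  54.]
0.21 73 [ 0.5475 -0.3154  0.2103] [ 0.5443 -0.3264] [ 0.5565 -0.3021] [102.  80.  53.]
0.22 66 [ 0.5477 -0.3167  0.2203] [ 0.5445 -0.3265] [ 0.5578 -0.3023] [99. 77. 50.]
0.23 70 [ 0.5471 -0.3159  0.2298] [ 0.543  -0.3273] [ 0.5576 -0.3025] [98. 76. 50.]
0.24 85 [ 0.5472 -0.3175  0.2399] [ 0.5424 -0.3274] [ 0.5587 -0.3026] [97. 76. 50.]
0.25 72 [ 0.5462 -0.3175  0.2502] [ 0.5429 -0.3279] [ 0.5559 -0.3032] [97. 76. 50.]
440 525 48 329
pred bottom px [447.15234685 324.67374501] [455.51607615 284.9526904 ]
```

The wedge is upright and didn't slip: its bottom is at 0.176 with the TCP at 0.228, so the thin end is about 51 mm below the TCP. Moving to the slot.

carry_out:
  increments:
    - [[0, 0, -3, 5, 0, 0.05, 0], [0, -0.4, -4, 11, 0, 0.1, 0], [0, -0.8, -4, 17, 0, 0.15, 0], [0, -1.2, -4, 23, 0, 0.2, 0], [0, -1.6, -4, 28, 0, 0.25, 0]]

```text
time_s: 6.5
tcp_pos: [0.5355, -0.0323, 0.2667]
orientation: [-1.562, 0.196, -0.198]
force: [0.1, 0.2, -0.4]
gripper_width: 0.0201
```

Run:
```python
from h import *
from plant import bot,get_image
inc(bot,(.5316,.0825,.225),90-14.4)
```

```text
tcp [ 0.5355 -0.0323  0.2667] shift cm [-3.24  4.16 11.02] turn [-0.     0.     0.001] F [ 0.1  0.2 -0.4] w 0.0201 t 6.5
```

carry_out:
  increments:
    - [[0, -1.6, 0, 5, 0, 0, 0], [0, -3.2, 0, 10, 0, 0, 0], [0, -3.2, 2, 11, 0, 0, 0], [0, -3.2, 4, 11, 0, 0, 0], [0, -3.2, 6, 11, 0, 0, 0]]

```text
time_s: 7.12
tcp_pos: [0.5322, 0.0805, 0.2059]
orientation: [-1.562, 0.195, -0.196]
force: [0.5, -0.3, -0.3]
gripper_width: 0.0204
```

Run:
```python
from h import *
from plant import bot,get_image
inc(bot,(.5316,.0825,.18),90-14.4)
o=[]
for n,(x,y,w) in(("side",(240,190,90)),("top",(250,210,100))):
    d=get_image(n);np.savez(f"/tmp/{n}3.npz",**d)
    o.append(cv2.resize(d["frame"][y:y+w,x:x+w],(400,400),interpolation=3))
    P=cloud(d)
    for z in (.165,.18,.195,.205):
        k=(np.hypot(P[...,0]-.5316,P[...,1]-.0825)<.03)&(abs(P[...,2]-z)<.006)&(d["frame"].max(2)>60)
        if k.sum()>8: print(n,z,k.sum(),P[k].mean(0).round(4),cv2.minAreaRect((P[k][:,:2]*1000).astype(np.float32)))
cv2.imwrite("pics/over.png",np.hstack(o)[:,:,::-1])
```

```text
tcp [0.5322 0.0805 0.2059] shift cm [-0.11  2.59  0.18] turn [-0.     0.002  0.001] F [ 0.5 -0.3 -0.3] w 0.0204 t 7.125
side 0.165 37 [0.5291 0.0771 0.1655] ((528.9926147460938, 81.02630615234375), (9.61164379119873, 28.013561248779297), 5.089715003967285)
side 0.18 42 [0.529  0.0752 0.1798] ((530.56494140625, 80.00590515136719), (24.703664779663086, 11.97628116607666), 86.4562759399414)
side 0.195 51 [0.529  0.0757 0.195 ] ((527.351806640625, 79.28636169433594), (11.049680709838867, 27.353687286376953), 10.787320137023926)
side 0.205 49 [0.5283 0.075  0.2052] ((527.4024047851562, 78.86637115478516), (13.426214218139648, 26.657176971435547), 15.672233581542969)
```

View pics/over.png

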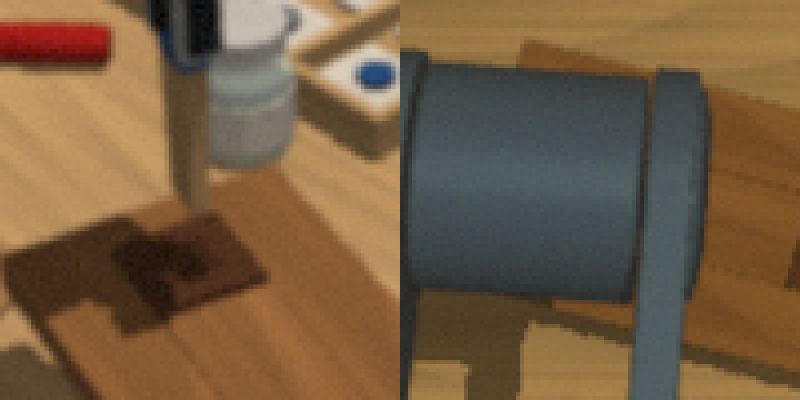

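carry_out:
  increments:
    - [[0, -0.05, 0, 0.2, 0, 0, 0], [0, -0.05, 1, 0.2, 0, 0, 0], [0, -0.05, 2, 0.2, 0, 0, 0], [0, -0.05, 3, 0.2, 0, 0, 0], [0, -0.05, 3, 0.2, 0, 0, 0]]

```text
time_s: 7.85
tcp_pos: [0.5313, 0.0821, 0.1741]
orientation: [-1.562, 0.198, -0.194]
force: [0.0, 0.5, -0.6]
gripper_width: 0.0204
```

Run:
```python
from h import *
from plant import bot,get_image
inc(bot,(.532,.083,.16),90-14.4)
d=get_image("side");np.savez("/tmp/side4.npz",**d)
cv2.imwrite("pics/mouth.png",cv2.resize(d["frame"][205:275,250:320],(500,500),interpolation=3)[:,:,::-1])
```

```text
tcp [0.5313 0.0821 0.1741] shift cm [0.05 1.41 0.11] turn [ 0.     0.001 -0.002] F [ 0.   0.5 -0.6] w 0.0204 t 7.85
```

View pics/mouth.png

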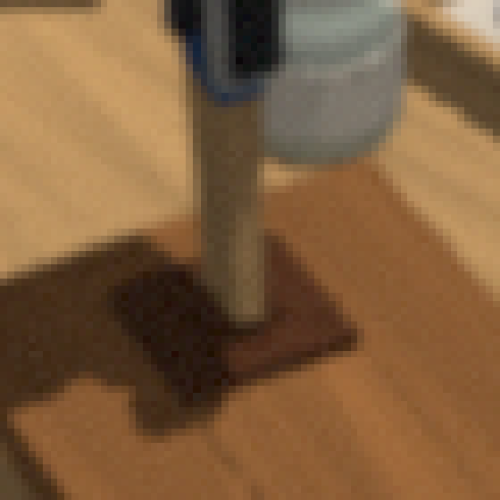

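The wedge tip is at the mouth, over the middle of the leg end. Going in slowly.

carry_out:
  increments:
    - [[0, 0.05, 0.3, 0.1, 0, 0, 0], [0, 0.05, 0.6, 0.1, 0, 0, 0], [0, 0.05, 0.9, 0.1, 0, 0, 0], [0, 0.05, 1.2, 0.1, 0, 0, 0], [0, 0.05, 1.4, 0.1, 0, 0, 0]]

```text
time_s: 8.52
tcp_pos: [0.5328, 0.0829, 0.1612]
orientation: [-1.562, 0.196, -0.196]
force: [0.2, -0.4, -1.0]
gripper_width: 0.0201
```

carry_out:
  increments:
    - [[0, 0, 0.3, 0, 0, 0, 0], [0, 0, 0.6, 0, 0, 0, 0], [0, 0, 0.9, 0, 0, 0, 0], [0, 0, 1.2, 0, 0, 0, 0], [0, 0, 1.4, 0, 0, 0, 0]]

```text
time_s: 9.15
tcp_pos: [0.5329, 0.0829, 0.1473]
orientation: [-1.562, 0.196, -0.196]
force: [-1.0, 0.5, 0.5]
gripper_width: 0.0206
```

Run:
```python
from h import *
from plant import bot
inc(bot,(.532,.083,.16),90-14.4)
```

```text
tcp [0.5329 0.0829 0.1473] shift cm [-0.09 -1.27 -0.01] turn [ 0.     0.002 -0.   ] F [-1.   0.5  0.5] w 0.0206 t 9.15
```

carry_out:
  increments:
    - [[0, 0, 0.3, 0, 0, 0, 0], [0, 0, 0.6, 0, 0, 0, 0], [0, 0, 0.6, 0, 0, 0, 0], [2.6, 0, 0.6, 0, 0, 0, 0], [3.2, 0, 0.6, 0, 0, 0, 0]]

```text
time_s: 9.78
tcp_pos: [0.5331, 0.0829, 0.1417]
orientation: [-1.562, 0.196, -0.196]
force: [-0.3, -0.2, 0.9]
gripper_width: 0.0319
```

carry_out:
  increments:
    - [[4.5, 0, 0, 0, 0, 0, 0], [5, 0, 0, 0, 0, 0, 0], [5, 0, -4, 0, 0, 0, 0], [5, 0, -9, 0, 0, 0, 0], [5, 0, -14, 3, 0, 0, 0]]

```text
time_s: 10.4
tcp_pos: [0.5402, 0.111, 0.283]
orientation: [-1.562, 0.198, -0.198]
force: [0.2, -0.9, -0.6]
gripper_width: 0.0502
```

Run:
```python
from h import *
from plant import bot
inc(bot,(.5035,.2675,.25),90-14.4)
```

```text
tcp [0.5402 0.111  0.283 ] shift cm [-7.46  3.29 14.24] turn [ 0.001 -0.001 -0.   ] F [ 0.2 -0.9 -0.6] w 0.0502 t 10.4
```

carry_out:
  increments:
    - [[5, -1.5, 0, 4, 0, 0, 0], [5, -3.5, 0, 8, 0, 0, 0], [5, -5.5, 0, 11.5, 0, 0, 0], [5, -7.4, 1.5, 14.2, 0, 0, 0], [5, -7.4, 3, 14.2, 0, 0, 0]]

```text
time_s: 11.02
tcp_pos: [0.5029, 0.2698, 0.2511]
orientation: [-1.562, 0.193, -0.194]
force: [0.6, -0.7, 0.7]
gripper_width: 0.0501
```

Run:
```python
from h import *
from plant import bot,get_image
inc(bot,(.5035,.2675,.083),90-14.4)
o=[]
for n,(x,y,w) in(("side",(190,170,130)),("top",(250,210,130))):
    d=get_image(n);np.savez(f"/tmp/{n}5.npz",**d)
    o.append(cv2.resize(d["frame"][y:y+w,x:x+w],(400,400),interpolation=3))
    P=cloud(d);hsv=cv2.cvtColor(d["frame"],cv2.COLOR_RGB2HSV)
    k=(np.hypot(P[...,0]-.532,P[...,1]-.0825)<.04)&(P[...,2]>.135)&(P[...,2]<.2)
    b=k&(cv2.inRange(hsv,(95,100,50),(130,255,255))>0)
    for q in(k,b): 
        if q.sum()>5:print(n,q.sum(),P[q].mean(0).round(4),P[q].min(0).round(4),P[q].max(0).round(4))
cv2.imwrite("pics/placed.png",np.hstack(o)[:,:,::-1])
```

```text
tcp [0.5029 0.2698 0.2511] shift cm [ 0.11 16.81 -0.22] turn [-0.     0.005  0.   ] F [ 0.6 -0.7  0.7] w 0.0501 t 11.025
side 187 [0.5298 0.0792 0.1586] [0.5227 0.0686 0.1351] [0.5409 0.0967 0.1757]
side 61 [0.5311 0.0811 0.171 ] [0.5227 0.0686 0.1656] [0.5409 0.0938 0.1757]
top 73 [0.5349 0.083  0.1721] [0.5265 0.0706 0.135 ] [0.5444 0.0955 0.1781]
top 60 [0.5342 0.0832 0.1733] [0.5266 0.071  0.1654] [0.5422 0.0953 0.1781]
```

View pics/placed.png

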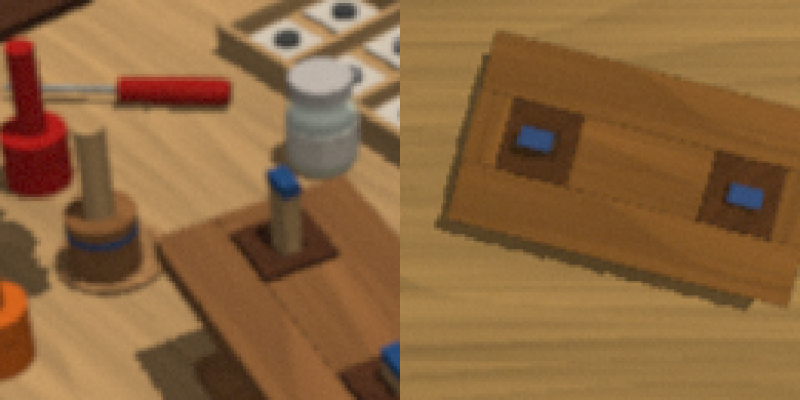

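The wedge stands upright in the slot with its top at about z 0.173 (53 mm proud), centred at about (0.533, 0.0825). Fetching the mallet.

carry_out:
  increments:
    - [[5, 0.1, 4, -0.2, 0, 0, 0], [5, 0.1, 8, -0.2, 0, 0, 0], [5, 0.1, 12, -0.2, 0, 0, 0], [5, 0.1, 15, -0.2, 0, 0, 0], [5, 0.1, 16.8, -0.2, 0, 0, 0]]

```text
time_s: 11.75
tcp_pos: [0.5043, 0.2643, 0.0822]
orientation: [-1.563, 0.199, -0.196]
force: [0.6, -0.5, 0.7]
gripper_width: 0.0503
```

carry_out:
  increments:
    - [[5, 0, 0, 0, 0, 0, 0], [0, 0, 0, 0, 0, 0, 0], [0, 0, 0, 0, 0, 0, 0], [0, 0, 0, 0, 0, 0, 0], [0, 0, 0, 0, 0, 0, 0]]

```text
time_s: 12.38
tcp_pos: [0.5058, 0.2664, 0.0855]
orientation: [-1.56, 0.193, -0.199]
force: [1.1, 1.2, 6.1]
gripper_width: 0.0212
```

Run:
```python
from h import *
from plant import bot,get_image
inc(bot,(.5035,.2675,.083),90-14.4)
```

```text
tcp [0.5058 0.2664 0.0855] shift cm [-0.25  0.24  0.05] turn [-0.002  0.002  0.003] F [1.1 1.2 6.1] w 0.0212 t 12.375
```

carry_out:
  increments:
    - [[0, 0, -1, 0, 0, 0, 0], [0, 0, -4, 0, 0, 0, 0], [0, 0, -9, 0, 0, 0, 0], [0, 0, -14, 0, 0, 0, 0], [0, 0, -18.5, 0, 0, 0, 0]]

```text
time_s: 13.0
tcp_pos: [0.5036, 0.2655, 0.2702]
orientation: [-1.562, 0.196, -0.196]
force: [1.0, -0.3, -3.9]
gripper_width: 0.0214
```

Run:
```python
from h import *
from plant import bot,get_image
inc(bot,(.533,.0825,.27),90-14.4)
s=bot.read_state();print(Rn.from_rotvec(s["orientation"]).as_matrix()[:,1],s["moment"])
d=get_image("side");P=cloud(d)
k=(np.hypot(P[...,0]-.5035,P[...,1]-.267)<.04)&(P[...,2]>.15)&(P[...,2]<.26)
for z in np.arange(.175,.26,.01):
    q=k&(abs(P[...,2]-z)<.005);
    if q.sum()>3:print(round(z,3),P[q].mean(0).round(4),P[q].min(0).round(4),P[q].max(0).round(4))
inc(bot,(.533,.0825,.27),90-14.4)
```

```text
tcp [0.5036 0.2655 0.2702] shift cm [  7.37   0.02 -17.  ] turn [ 0.     0.002 -0.   ] F [ 1.  -0.3 -3.9] w 0.0214 t 13.0
[-5.10219114e-04 -3.84872339e-04 -9.99999796e-01] [-0.03699113 -0.06364276 -0.01316065]
0.185 [0.4935 0.2511 0.1894] [0.4728 0.2396 0.1889] [0.5226 0.269  0.19  ]
0.195 [0.4883 0.2489 0.1948] [0.4721 0.2362 0.19  ] [0.5189 0.2797 0.1999]
0.205 [0.4892 0.2474 0.2046] [0.4714 0.2361 0.2001] [0.5214 0.276  0.2098]
0.215 [0.4883 0.2482 0.215 ] [0.4711 0.2354 0.2101] [0.5228 0.2809 0.22  ]
0.225 [0.4892 0.2479 0.2251] [0.4709 0.2347 0.22  ] [0.5202 0.2802 0.2299]
0.235 [0.492  0.2554 0.237 ] [0.4707 0.2341 0.23  ] [0.5266 0.293  0.2399]
0.245 [0.4989 0.2593 0.2422] [0.4705 0.2366 0.24  ] [0.5265 0.2937 0.2498]
0.255 [0.4954 0.2586 0.2549] [0.4872 0.2517 0.2501] [0.5107 0.2715 0.2598]
tcp [0.5064 0.2664 0.2774] shift cm [  7.11   0.72 -17.17] turn [-0.005  0.002  0.008] F [0.6 1.1 3.3] w 0.0211 t 13.05
```

carry_out:
  increments:
    - [[0, 0, -2, -1, 0, 0, 0], [0, 2, -3, -5, 0, 0, 0], [0, 4, -3, -10, 0, 0, 0], [0, 6, -3, -14.5, 0, 0, 0], [0, 7.2, -3, -17, 0, 0, 0]]

```text
time_s: 13.68
tcp_pos: [0.5308, 0.0803, 0.2971]
orientation: [-1.563, 0.201, -0.195]
force: [-0.2, 1.1, -3.9]
gripper_width: 0.0213
```

carry_out:
  increments:
    - [[0, 0, 0, 0, 0, 0, 0], [0, 0, 0.5, 0, 0, 0, 0], [0, 0, 1, 0, 0, 0, 0], [0, 0, 1.5, 0, 0, 0, 0], [0, 0, 1.5, 0, 0, 0, 0]]

```text
time_s: 14.3
tcp_pos: [0.5314, 0.0838, 0.2827]
orientation: [-1.562, 0.196, -0.194]
force: [0.1, 0.1, -3.6]
gripper_width: 0.0214
```

Run:
```python
from h import *
from plant import bot,get_image
inc(bot,(.533,.0825,.255),90-14.4)
d=get_image("side");P=cloud(d)
k=(np.hypot(P[...,0]-.53,P[...,1]-.081)<.04)&(P[...,2]>.12)&(P[...,2]<.26)
for z in np.arange(.135,.26,.01):
    q=k&(abs(P[...,2]-z)<.005);
    if q.sum()>3:print(round(z,3),P[q].mean(0).round(4),P[q].min(0).round(4),P[q].max(0).round(4))
cv2.imwrite("pics/mal.png",cv2.resize(d["frame"][150:270,220:340],(480,480),interpolation=3)[:,:,::-1])
inc(bot,(.533,.0825,.255),90-14.4)
```

```text
tcp [0.5314 0.0838 0.2827] shift cm [ 0.19  2.77 -0.08] turn [ 0.     0.003 -0.001] F [ 0.1  0.1 -3.6] w 0.0214 t 14.3
0.135 [0.529  0.0791 0.1353] [0.524  0.0693 0.13  ] [0.534  0.0949 0.1397]
0.145 [0.5288 0.077  0.1452] [0.5239 0.0692 0.14  ] [0.5365 0.0944 0.1498]
0.155 [0.5282 0.079  0.1553] [0.5226 0.0696 0.15  ] [0.5345 0.0963 0.1599]
0.165 [0.5288 0.0772 0.1648] [0.5238 0.0683 0.1601] [0.5377 0.0946 0.1694]
0.175 [0.5321 0.0817 0.172 ] [0.5231 0.0694 0.1701] [0.5403 0.0959 0.1752]
0.205 [0.5135 0.0685 0.2061] [0.4992 0.0548 0.2007] [0.5458 0.097  0.21  ]
0.215 [0.5144 0.0674 0.2152] [0.4984 0.0548 0.21  ] [0.5459 0.0971 0.22  ]
0.225 [0.5142 0.0678 0.2252] [0.4981 0.0549 0.22  ] [0.546  0.1011 0.23  ]
0.235 [0.5131 0.068  0.2354] [0.4979 0.0553 0.23  ] [0.547  0.1008 0.2399]
0.245 [0.5152 0.0681 0.2454] [0.4984 0.0541 0.24  ] [0.5488 0.1141 0.25  ]
0.255 [0.5229 0.0789 0.253 ] [0.4984 0.0547 0.2501] [0.5541 0.1129 0.26  ]
tcp [0.5317 0.0836 0.2832] shift cm [ 0.15  2.82 -0.08] turn [ 0.     0.002 -0.001] F [ 0.3  0.6 -2.8] w 0.0215 t 14.35
```

View pics/mal.png

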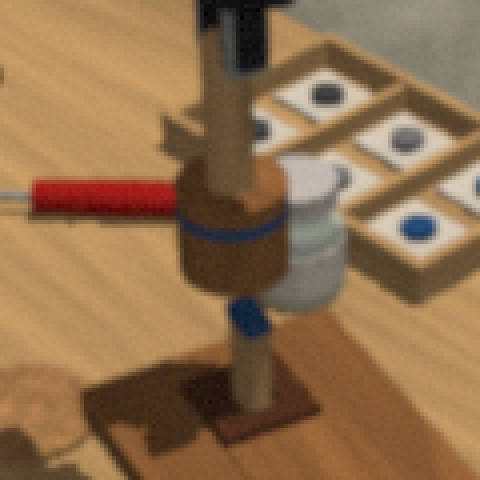

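The mallet is upright, with its head above the wedge and about 4 mm off centre. I'll correct that while lowering.

carry_out:
  increments:
    - [[0, 0.3, 0.8, -0.15, 0, 0, 0], [0, 0.3, 1.5, -0.15, 0, 0, 0], [0, 0.3, 2, -0.15, 0, 0, 0], [0, 0.3, 2.3, -0.15, 0, 0, 0], [0, 0.3, 2.3, -0.15, 0, 0, 0]]

```text
time_s: 14.98
tcp_pos: [0.5344, 0.081, 0.2602]
orientation: [-1.562, 0.196, -0.196]
force: [0.6, -0.6, -2.6]
gripper_width: 0.0212
```

carry_out:
  increments:
    - [[0, 0, 0.2, 0, 0, 0, 0], [0, 0, 0.4, 0, 0, 0, 0], [0, 0, 0.6, 0, 0, 0, 0], [0, 0, 0.8, 0, 0, 0, 0], [0, 0, 0.8, 0, 0, 0, 0]]

```text
time_s: 15.6
tcp_pos: [0.5345, 0.081, 0.2524]
orientation: [-1.562, 0.196, -0.196]
force: [0.1, 0.2, -3.1]
gripper_width: 0.0215
```

carry_out:
  increments:
    - [[0, 0, 0.1, 0, 0, 0, 0], [0, 0, 0.2, 0, 0, 0, 0], [0, 0, 0.3, 0, 0, 0, 0], [0, 0, 0.4, 0, 0, 0, 0], [0, 0, 0.4, 0, 0, 0, 0]]

```text
time_s: 16.23
tcp_pos: [0.5346, 0.081, 0.2486]
orientation: [-1.562, 0.196, -0.196]
force: [0.4, -0.6, 3.7]
gripper_width: 0.0216
```

carry_out:
  increments:
    - [[0, 0, -0.7, 0, 0, 0, 0], [0, 0, -0.3, 0, 0, 0, 0], [0, 0, 0, 0, 0, 0, 0], [0, 0, 0.2, 0, 0, 0, 0], [0, 0, 0.2, 0, 0, 0, 0]]

```text
time_s: 16.85
tcp_pos: [0.5348, 0.0809, 0.247]
orientation: [-1.562, 0.195, -0.197]
force: [0.3, 0.4, 3.1]
gripper_width: 0.0211
```

carry_out:
  increments:
    - [[0, 0, -0.7, 0, 0, 0, 0], [0, 0, -0.3, 0, 0, 0, 0], [0, 0, 0, 0, 0, 0, 0], [0, 0, 0.2, 0, 0, 0, 0], [0, 0, 0.2, 0, 0, 0, 0]]

```text
time_s: 17.48
tcp_pos: [0.5349, 0.0809, 0.2451]
orientation: [-1.562, 0.195, -0.197]
force: [-0.9, -0.0, 3.6]
gripper_width: 0.0217
```

carry_out:
  increments:
    - [[0, 0, -0.7, 0, 0, 0, 0], [0, 0, -0.3, 0, 0, 0, 0], [0, 0, 0, 0, 0, 0, 0], [0, 0, 0.2, 0, 0, 0, 0], [0, 0, 0.3, 0, 0, 0, 0]]

```text
time_s: 18.1
tcp_pos: [0.5352, 0.0809, 0.2425]
orientation: [-1.562, 0.195, -0.198]
force: [-0.7, -0.8, 4.9]
gripper_width: 0.0212
```

carry_out:
  increments:
    - [[0, 0, -0.7, 0, 0, 0, 0], [0, 0, -0.3, 0, 0, 0, 0], [0, 0, 0, 0, 0, 0, 0], [0, 0, 0.2, 0, 0, 0, 0], [0, 0, 0.3, 0, 0, 0, 0]]

```text
time_s: 18.73
tcp_pos: [0.5352, 0.0808, 0.2395]
orientation: [-1.562, 0.195, -0.198]
force: [0.4, -0.2, 5.3]
gripper_width: 0.021
```

carry_out:
  increments:
    - [[0, 0, -0.7, 0, 0, 0, 0], [0, 0, -0.3, 0, 0, 0, 0], [0, 0, 0, 0, 0, 0, 0], [0, 0, 0.2, 0, 0, 0, 0], [0, 0, 0.3, 0, 0, 0, 0]]

```text
time_s: 19.35
tcp_pos: [0.5352, 0.0808, 0.2365]
orientation: [-1.562, 0.195, -0.198]
force: [-1.2, -0.4, 4.9]
gripper_width: 0.0214
```

carry_out:
  increments:
    - [[0, 0, -0.7, 0, 0, 0, 0], [0, 0, -0.3, 0, 0, 0, 0], [0, 0, 0, 0, 0, 0, 0], [0, 0, 0.2, 0, 0, 0, 0], [0, 0, 0.2, 0, 0, 0, 0]]

```text
time_s: 19.98
tcp_pos: [0.5349, 0.0808, 0.2341]
orientation: [-1.562, 0.195, -0.197]
force: [-0.7, -0.7, 3.5]
gripper_width: 0.0217
```

carry_out:
  increments:
    - [[0, 0, -0.7, 0, 0, 0, 0], [0, 0, -0.3, 0, 0, 0, 0], [0, 0, 0, 0, 0, 0, 0], [0, 0, 0.2, 0, 0, 0, 0], [0, 0, 0.2, 0, 0, 0, 0]]

```text
time_s: 20.6
tcp_pos: [0.5349, 0.0809, 0.2321]
orientation: [-1.562, 0.195, -0.197]
force: [-0.4, -0.6, 4.5]
gripper_width: 0.0212
```

carry_out:
  increments:
    - [[0, 0, -0.7, 0, 0, 0, 0], [0, 0, -0.3, 0, 0, 0, 0], [0, 0, 0, 0, 0, 0, 0], [0, 0, 0.15, 0, 0, 0, 0], [0, 0, 0.15, 0, 0, 0, 0]]

```text
time_s: 21.22
tcp_pos: [0.5349, 0.0809, 0.2306]
orientation: [-1.562, 0.195, -0.197]
force: [0.1, -0.6, 3.9]
gripper_width: 0.0213
```

Still moving freely at about 8 N. Now 1.5 mm taps, one at a time, watching for the stop.

carry_out:
  increments:
    - [[0, 0, -0.7, 0, 0, 0, 0], [0, 0, -0.3, 0, 0, 0, 0], [0, 0, 0, 0, 0, 0, 0], [0, 0, 0.15, 0, 0, 0, 0], [0, 0, 0.15, 0, 0, 0, 0]]

```text
time_s: 21.85
tcp_pos: [0.5349, 0.0809, 0.2291]
orientation: [-1.562, 0.195, -0.197]
force: [0.7, 0.3, 3.6]
gripper_width: 0.0216
```

carry_out:
  increments:
    - [[0, 0, -0.7, 0, 0, 0, 0], [0, 0, -0.3, 0, 0, 0, 0], [0, 0, 0, 0, 0, 0, 0], [0, 0, 0.15, 0, 0, 0, 0], [0, 0, 0.15, 0, 0, 0, 0]]

```text
time_s: 22.48
tcp_pos: [0.5349, 0.0809, 0.2276]
orientation: [-1.562, 0.195, -0.197]
force: [-0.7, 0.5, 4.0]
gripper_width: 0.0211
```

carry_out:
  increments:
    - [[0, 0, -0.7, 0, 0, 0, 0], [0, 0, -0.3, 0, 0, 0, 0], [0, 0, 0, 0, 0, 0, 0], [0, 0, 0.15, 0, 0, 0, 0], [0, 0, 0.15, 0, 0, 0, 0]]

```text
time_s: 23.1
tcp_pos: [0.5357, 0.0807, 0.2273]
orientation: [-1.562, 0.193, -0.199]
force: [-1.5, -0.5, 7.9]
gripper_width: 0.0214
```

Resistance has risen to about 11 N and the tool moved only 0.3 mm, so it is close to the stop. Next, a slightly firmer tap, then hold.

carry_out:
  increments:
    - [[0, 0, -0.7, 0, 0, 0, 0], [0, 0, -0.2, 0, 0, 0, 0], [0, 0, 0, 0, 0, 0, 0], [0, 0, 0.1, 0, 0, 0, 0], [0, 0, 0.1, 0, 0, 0, 0]]

```text
time_s: 23.72
tcp_pos: [0.5364, 0.0806, 0.2272]
orientation: [-1.562, 0.192, -0.2]
force: [-0.2, -0.1, 12.1]
gripper_width: 0.0215
```

carry_out:
  increments:
    - [[0, 0, -0.6, 0, 0, 0, 0], [0, 0, 0, 0, 0, 0, 0], [0, 0, 0.1, 0, 0, 0, 0], [0, 0, 0.1, 0, 0, 0, 0], [0, 0, 0.1, 0, 0, 0, 0]]

```text
time_s: 24.35
tcp_pos: [0.537, 0.0806, 0.2272]
orientation: [-1.562, 0.19, -0.202]
force: [-0.2, -1.0, 17.7]
gripper_width: 0.0213
```

carry_out:
  increments:
    - [[0, 0, 0, 0, 0, 0, 0], [0, 0, 0, 0, 0, 0, 0], [0, 0, 0, 0, 0, 0, 0], [0, 0, 0, 0, 0, 0, 0], [0, 0, 0, 0, 0, 0, 0]]

```text
time_s: 24.98
tcp_pos: [0.537, 0.0806, 0.2271]
orientation: [-1.562, 0.191, -0.202]
force: [-1.9, -0.6, 17.6]
gripper_width: 0.0211
```

A tap of about 20 N was held 0.6 s with no movement, after about 22 mm of travel (expected 20–26), so it is seated. Lifting away and checking.

carry_out:
  increments:
    - [[0, 0, -1, 0, 0, 0, 0], [0, 0, -4, 0, 0, 0, 0], [0, 0, -8, 0, 0, 0, 0], [0, 0, -8, 4, 0, 0, 0], [0, -1.5, -8, 8, 0, 0, 0]]

```text
time_s: 25.6
tcp_pos: [0.5399, 0.1625, 0.3024]
orientation: [-1.562, 0.199, -0.196]
force: [0.1, 0.5, -4.2]
gripper_width: 0.0213
```

Run:
```python
from h import *
from plant import bot,get_image
inc(bot,(.506,.2664,.2),90-14.4)
```

```text
tcp [0.5399 0.1625 0.3024] shift cm [-5.86 10.24  9.22] turn [ 0.    -0.    -0.002] F [ 0.1  0.5 -4.2] w 0.0213 t 25.6
```

carry_out:
  increments:
    - [[0, -2.5, 0, 4, 0, 0, 0], [0, -5, 2, 8, 0, 0, 0], [0, -5.9, 5, 9.2, 0, 0, 0], [0, -5.9, 8, 9.2, 0, 0, 0], [0, -5.9, 10.2, 9.2, 0, 0, 0]]

```text
time_s: 26.22
tcp_pos: [0.5033, 0.266, 0.1981]
orientation: [-1.564, 0.199, -0.192]
force: [0.2, 0.8, -3.3]
gripper_width: 0.0212
```

carry_out:
  increments:
    - [[0, 0, 2, 0, 0, 0, 0], [0, 0, 4, 0, 0, 0, 0], [0, 0, 6, 0, 0, 0, 0], [0, 0, 7, 0, 0, 0, 0], [0, 0, 7, 0, 0, 0, 0]]

```text
time_s: 26.85
tcp_pos: [0.5043, 0.2656, 0.1301]
orientation: [-1.563, 0.198, -0.194]
force: [-0.0, 0.7, -2.8]
gripper_width: 0.0211
```

Run:
```python
from h import *
from plant import bot,get_image
inc(bot,(.506,.2664,.086),90-14.4)
for n in("side","top"):
    d=get_image(n);P=cloud(d)
    k=(np.hypot(P[...,0]-.532,P[...,1]-.0825)<.03)&(P[...,2]>.135)&(P[...,2]<.2)
    print(n,"wedge",k.sum(),P[k].mean(0).round(4),P[k].min(0).round(4),P[k].max(0).round(4))
    k=(np.hypot(P[...,0]-.5035,P[...,1]-.267)<.045)
    for a,b in((.002,.012),(.012,.02),(.03,.05),(.05,.075)):
        q=k&(P[...,2]>a)&(P[...,2]<b)
        if q.sum()>3: print(n,a,q.sum(),P[q].min(0).round(4),P[q].max(0).round(4))
cv2.imwrite("pics/pad.png",cv2.resize(get_image("side")["frame"][170:300,180:310],(520,520),interpolation=3)[:,:,::-1])
```

```text
tcp [0.5043 0.2656 0.1301] shift cm [0.16 4.41 0.12] turn [ 0.002  0.002 -0.003] F [-0.   0.7 -2.8] w 0.0211 t 26.85
side wedge 94 [0.5302 0.0813 0.1445] [0.5226 0.0694 0.1358] [0.5419 0.0975 0.1495]
side 0.002 503 [0.4617 0.2259 0.0021] [0.5474 0.31   0.0098]
side 0.03 8 [0.4781 0.2406 0.0461] [0.5143 0.2569 0.0499]
side 0.05 203 [0.4703 0.2365 0.0501] [0.5198 0.2793 0.075 ]
top wedge 68 [0.5343 0.0839 0.1487] [0.5264 0.0716 0.1423] [0.5424 0.097  0.1544]
top 0.002 289 [0.4607 0.2241 0.002 ] [0.548  0.2996 0.0115]
top 0.05 21 [0.5031 0.2394 0.0505] [0.5301 0.2596 0.0747]
```

View pics/pad.png

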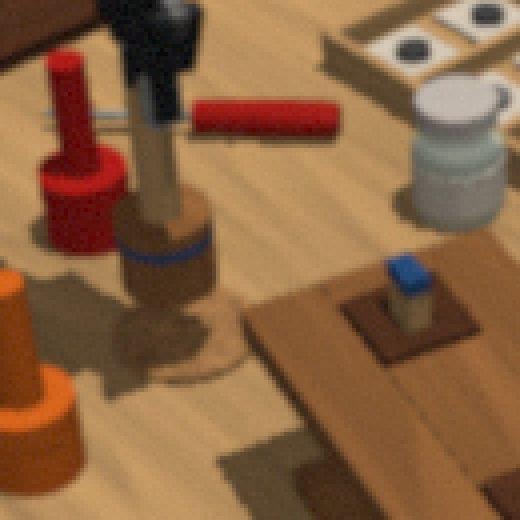

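The wedge is upright with its top at about 0.1485. The mallet hangs straight over the pad, 40 mm up. Lowering slowly.

carry_out:
  increments:
    - [[0, 0.1, 1.2, 0.1, 0, 0, 0], [0, 0.1, 2.4, 0.1, 0, 0, 0], [0, 0.1, 3.4, 0.1, 0, 0, 0], [0, 0.1, 3.7, 0.1, 0, 0, 0], [0, 0.1, 3.8, 0.1, 0, 0, 0]]

```text
time_s: 27.62
tcp_pos: [0.5065, 0.2666, 0.0932]
orientation: [-1.562, 0.196, -0.196]
force: [0.2, -0.6, -3.3]
gripper_width: 0.0213
```

carry_out:
  increments:
    - [[0, 0, 0.1, 0, 0, 0, 0], [0, 0, 0.2, 0, 0, 0, 0], [0, 0, 0.3, 0, 0, 0, 0], [0, 0, 0.4, 0, 0, 0, 0], [0, 0, 0.4, 0, 0, 0, 0]]

```text
time_s: 28.25
tcp_pos: [0.5065, 0.2666, 0.0894]
orientation: [-1.562, 0.196, -0.196]
force: [-0.5, 0.4, -2.7]
gripper_width: 0.0214
```

carry_out:
  increments:
    - [[0, 0, 0.1, 0, 0, 0, 0], [0, 0, 0.2, 0, 0, 0, 0], [0, 0, 0.3, 0, 0, 0, 0], [0, 0, 0.3, 0, 0, 0, 0], [0, 0, 0.3, 0, 0, 0, 0]]

```text
time_s: 28.88
tcp_pos: [0.5066, 0.2666, 0.0865]
orientation: [-1.562, 0.196, -0.196]
force: [0.3, 0.4, -1.9]
gripper_width: 0.0215
```

carry_out:
  increments:
    - [[0, 0, 0.05, 0, 0, 0, 0], [0, 0, 0.1, 0, 0, 0, 0], [0, 0, 0.15, 0, 0, 0, 0], [0, 0, 0.15, 0, 0, 0, 0], [0, 0, 0.15, 0, 0, 0, 0]]

```text
time_s: 29.5
tcp_pos: [0.507, 0.2668, 0.0855]
orientation: [-1.561, 0.195, -0.197]
force: [0.3, 0.1, 1.3]
gripper_width: 0.0212
```

Contact with the pad (+4 N). Releasing slowly and rising.

carry_out:
  increments:
    - [[2.4, 0, 0, 0, 0, 0, 0], [3, 0, 0, 0, 0, 0, 0], [4, 0, 0, 0, 0, 0, 0], [5, 0, 0, 0, 0, 0, 0], [5, 0, 0, 0, 0, 0, 0]]

```text
time_s: 30.12
tcp_pos: [0.5066, 0.2666, 0.085]
orientation: [-1.562, 0.196, -0.196]
force: [-0.3, 0.0, 0.1]
gripper_width: 0.0501
```

carry_out:
  increments:
    - [[5, 0, -2, 0, 0, 0, 0], [5, 0, -5, 0, 0, 0, 0], [5, 0, -10, 0, 0, 0, 0], [5, -1, -15, 0, 0, 0, 0], [5, -5, -16, 0, 0, 0, 0]]

```text
time_s: 30.75
tcp_pos: [0.4609, 0.2793, 0.2495]
orientation: [-1.558, 0.192, -0.203]
force: [-0.1, -0.1, -0.2]
gripper_width: 0.0498
```

carry_out:
  increments:
    - [[5, -5, 0, 2, 0, 0, 0], [5, -9, 0, 4, 0, 0, 0], [5, -9, 0, 4, 0, 0, 0], [5, -9, 0, 4, 0, 0, 0], [5, -9, 0, 4, 0, 0, 0]]

```text
time_s: 31.38
tcp_pos: [0.3816, 0.3394, 0.2449]
orientation: [-1.562, 0.197, -0.197]
force: [-0.6, -0.2, 0.6]
gripper_width: 0.05
```

Run:
```python
from h import *
from plant import bot,get_image
inc(bot,(.506,.2664,.086),90-14.4)
for n in("side","top"):
    d=get_image(n);P=cloud(d)
    k=(np.hypot(P[...,0]-.532,P[...,1]-.0825)<.03)&(P[...,2]>.135)&(P[...,2]<.2)
    if k.sum(): print(n,"wedge",k.sum(),P[k].mean(0).round(4),P[k].min(0).round(4),P[k].max(0).round(4))
    k=(np.hypot(P[...,0]-.5035,P[...,1]-.267)<.045)
    for a,b in((.002,.012),(.05,.075),(.11,.15)):
        q=k&(P[...,2]>a)&(P[...,2]<b)
        if q.sum()>3: print(n,a,q.sum(),P[q].min(0).round(4),P[q].max(0).round(4))
    if n=="side": cv2.imwrite("pics/end.png",d["frame"][:,:,::-1])
```

```text
tcp [0.3816 0.3394 0.2449] shift cm [13.86 15.89 -3.97] turn [0. 0. 0.] F [-0.6 -0.2  0.6] w 0.05 t 31.375
side wedge 97 [0.5301 0.0813 0.1443] [0.5222 0.069  0.135 ] [0.5405 0.0971 0.1495]
side 0.002 259 [0.4664 0.2251 0.0021] [0.5478 0.3105 0.0118]
side 0.05 290 [0.4742 0.2373 0.05  ] [0.532  0.2994 0.0748]
side 0.11 147 [0.4903 0.253  0.1105] [0.5153 0.2815 0.1385]
top wedge 67 [0.5343 0.0838 0.1486] [0.5264 0.0714 0.1416] [0.5424 0.0971 0.1542]
top 0.002 347 [0.4606 0.2241 0.0021] [0.548  0.3115 0.0118]
top 0.05 285 [0.4782 0.2405 0.05  ] [0.5325 0.2951 0.0744]
top 0.11 105 [0.495  0.2562 0.1138] [0.5162 0.2802 0.1415]
```

View pics/end.png

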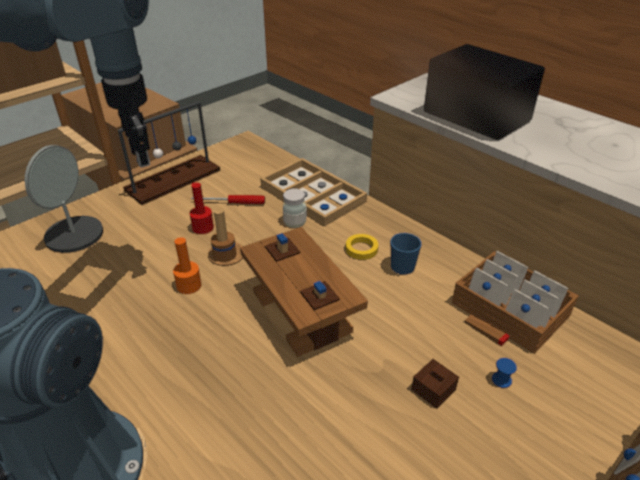

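The final view shows the wedge standing in the slot (283,243), the mallet upright on its pad (222,240), everything else in place and the robot clear. Handing in.

```bash
python3 -c "
from plant import bot
print(bot.job_done())"
```

```text
the job is handed in; nothing more can be done
None
```

I took the blue-topped wedge from its holder and let go of it in the open slot with about 53 mm proud. I then tapped it down in steps of 1–3 mm, lifting the mallet about 7 mm between taps. The last tap, about 20 N, was held for 0.6 s and the wedge did not move. The mallet is back upright on its cork pad, and the job was handed in at about 31 s of the allowed 72 s.

- **Wedge:** in the last check its top was at z ≈ 0.149 m, about 29 mm proud and upright. It travelled about 22–24 mm, within the expected 20–26 mm. At 29 mm it sits right at the upper edge of the stated 15–29 mm range.
- **Forces:** the highest tool force I read was about 20 N net, well under the 45 N splitting limit. Forces were read only at the end of each call, so a short peak in between would not have shown.
- **Mallet and other things:** the mallet measured within about 1 mm of where it started. In the last picture nothing else looked moved, and the gripper was empty and clear.
- **Disagreements:** the side camera read about 3–4 mm lower in x than the top camera, so I averaged the two. The finger opening also read about 3–4 mm below the true width of the objects held. Neither caused a problem.

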